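# Dial the decaf grinder back to espresso and start it

## Robot

A 7-joint arm with a two-finger parallel gripper is mounted at the origin on a cart in front of the work surface, level with it; the furniture and walls round the work are solid. World frame = base frame: x ahead of the robot, y to its left, z up, the work surface at z = 0. Lengths are in mm, angles in rad, forces in N, time in s.
With the tool pointing down it reaches from about 400 to 925 mm from the base axis. Payload 5.6 kg.
Tool frame: the origin (TCP) lies at the very end of the fingers, on their centre line; the grasp point (between the pads) lies 19 mm behind it; z points along the fingers, y is the line along which they close (so a half turn about z gives the same grasp; the last joint's range is limited). The gripper opens to 85 mm and grips with 20 to 120 N. Pads are 22 mm wide; open, the fingers measure 114 mm over their backs; the gripper's body (76 mm by 85 mm) begins 54 mm behind the grasp point. The pads swing forward as they close: fully open they stand 13 mm farther back than shut.
Start: joints at [1.071, 0.468, -0.012, 1.603, 0.006, 1.071, -0.056], TCP at [286.663, -583.38, 231.29] pointing down, gripper open.
Joint ranges: [-2.53, 2.53], [-0.31, 2.02], [-1.57, 1.55], [0.28, 2.44], [-1.29, 4.43], [0.15, 1.84], [-2.92, 2.92]. Speed limits (rad/s): [2.57, 2.57, 3.14, 3.14, 3.14, 3.14, 3.14].

## Interface

Orientations are given as a unit quaternion [x, y, z, w].
In Python, from cell import bot gives the robot as it stands.
- The arm moves only by the tool arm_command, never from a script. Its argument "moves" is a list of rows, each a list of 5 numbers: the shift along the tool's x, y, z each as a share of 12 cm, from -1 to 1, then the turn about the tool's z as a share of 0.12 rad, from -1 to 1, then the opening in per cent of the stroke, from 0 (shut) to 100 (fully open). A call has exactly 5 rows; each row shifts and turns the commanded pose from where the row before left it, along the tool's axes as they then stand; what a row does not reach is not made up. A row lasts 1/12 s, in which the tool goes at most 41.7 mm and 7.16 degrees, less where a joint would pass 70% of its speed; a pose out of reach is approached as far as the arm can. A call with a number of a shift or a turn outside -1 to 1 is refused whole. A call with a gripper value outside its range is refused whole. The fingers move at their own pace and stop on an object; "squeeze" is the grip in N (left out, the last holds). Time passes only in rows, so rows that do not move let the fingers close, or fill a call up. It gives the time, the measured TCP pose, the force, the opening and the grip force at its end, in the units of the state.
- bot.get_obs(): the state, without advancing time (a new reading comes with each control period).
- bot.grab_frame(name): name is "scene" or "side" or "wrist"; returns (picture, depth): 384x512x3 uint8, red, green, blue; 384x512 float32, mm along the optical axis (not along the pixel's ray), 0 where there is no reading.
- bot.camera_info(name): a dict with "fx", "fy", "cx", "cy" (pixels), "k1" (the pictures are not rectified: a ray, as slopes to the right and down, at radius r is drawn at 1 + k1 r^2 times it, then the intrinsics apply), "R" (3x3) and "t" (3): a world point X has camera coordinates R X + t. Camera axes: x right, y down, z forward; pixel columns grow to the right and rows downward; lengths in mm; the calibration is good to about 2 mm. A picture is of the moment at which its call begins: read the wrist's pose just before it. camera_info takes no time and is no camera call; for the wrist camera it gives the pose at the moment of the call.
- bot.finish_job(): hands the job in; it is judged then, once.
The state is a dict: "time": time; "qpos": joint angles; "joint_velocities": joint speeds; "joint_torque": joint torques, N m; "position": TCP position; "orientation": TCP orientation; "ft_force": force on the tool from outside, world axes, zero at the start; "torque": the same for the moment, N m; "width": opening from 0.0 (shut) to 1.0 (fully open); "grip_force": force on a finger pad.
Only numpy, scipy, OpenCV 4.12 (cv2) and the standard library are available. Lean on these libraries where they do the work, as an engineer would, in place of code of your own. Each camera call takes 0.05 s, during which the arm holds its last target. There are 200 camera calls.

## Task

The small decaf grinder was left on a coarser setting: with a fingertip against its knurled grind ring, turn the ring clockwise (seen from above) click by click until it rests in the click where its black index line meets the long white espresso bar, without running on past it to a finer click. Only then press the start button on the front of the grinder's head fully down and let it come up again. Lift or carry nothing: the grinder, the dosing cup under its spout and everything round it stay where they stand.

Things in the scene. Friction and masses are not known exactly. Their poses are not given: they have to be found in the camera images.
- decaf_grinder: Small dark grinder, aluminium column, loose on rubber feet, about 5 kg. Origin: on the counter, right below the axis of its grind ring; z up; -x is its front (spout, button, cup), +y its left seen from the front. Its head is a box with a flat top 150 mm up, x = -128 to +65 mm, y = -75 to +75 mm. A black rubber bellows, 62 mm across, stands fixed in the middle of the ring, up to 202 mm.
- grind_ring (a joint): Angle of the knurled ring about the vertical through the grinder's origin, rad, growing counter-clockwise from above (coarser); 0: index line on the espresso bar. It clicks every 0.524 rad (0 is a click), starts 1 to 3 clicks coarser, stops at -1.1 and 2.15. It takes 0.14 N m (2.7 N along the rim) to leave a click; past half-way it falls into the next. Friction of the rim about 0.9.
- ring_top (a point): On the ring's axis, level with the ring's top face, 169 mm above the counter; fixed to the grinder, axes as the grinder's. The ring is an aluminium disc 104 mm across (too wide to pinch); its upright knurled rim reaches from 151 to 169 mm above the counter, 1 mm over the flat head; its flat top is free between radius 31 and 52 mm, inside that stands the bellows.
- ring_index (a point): Middle of the black index line on the ring's top face (15 x 4.5 mm, radial), 43.7 mm from the axis; turns with the ring.
- espresso_mark (a point): On the head's top, in the long white espresso bar (18 x 4 mm, radial, just outside the ring, in front of it); the other clicks have short thin ticks 7 mm long. 60 mm in front of the ring's axis.
- start_button (a joint): Travel of the start button, m: 0 up, 0.005 fully down. It springs back; it gives from 1.8 N and is fully down at 4.8 N.
- button_top (a point): Middle of the top of the round grey start button, 23 mm across, in a steel bezel on the front of the head, 104 mm in front of the ring's axis; it stands 161 mm above the counter and is pressed straight down.
- dosing_cup: Empty steel dosing cup, 58 mm across, 52 mm high, loose on the grinder's base under the spout, its foot 16 mm above the counter; origin under its centre. Leave alone.
- portafilter: Portafilter lying on the counter left of the grinder, black handle towards the robot, 245 x 85 x 61 mm; origin at the middle of its underside. Leave alone.
- tamper: Tamper with a black handle standing on its steel foot right of the grinder, 58 mm across, 102 mm high; origin under its centre. Leave alone.
- leveller: Black puck leveller right of the grinder, 64 mm across, 36 mm high; origin under its centre. Leave alone.
- dosing_funnel: Steel dosing funnel ring behind and left of the grinder, 77 mm across, 29 mm high; origin under its centre. Leave alone.

How it is judged (in metres and radians):
On the way, in this order (a step that is already met when the one before it is completed fails the run):
1. the grind ring rests in the espresso click (value of joint grind_ring between -0.12 and 0.12 rad), for 0.3 s.
2. the start button is pressed down, the ring still in the espresso click (all of step 1 and value of joint start_button above 0.004 m).
3. the start button has come up again (value of joint start_button below 0.001 m), for 0.1 s.
At the end, for the whole second after the job is handed in: The ring rests within 0.12 rad of the espresso click (joint 0), the start button is up again (under 1 mm), the grinder and dosing cup stand upright, and the grinder, the cup and the four things listed round it are within 20 mm of where they stood (all of step 1 and value of joint start_button below 0.001 m and distance of each of decaf_grinder, dosing_cup, portafilter, tamper, leveller, dosing_funnel from where it was at the start of the episode below 0.02 m and angle between decaf_grinder's own z axis and vertical below 0.05 rad and angle between dosing_cup's own z axis and vertical below 0.1 rad and linear speed of decaf_grinder below 0.01 m/s); the robot touches nothing.
It fails at once if the ring is turned on past the espresso click towards a finer one (beyond -0.3 rad) (value of joint grind_ring below -0.3 rad).
It fails at once if the start button is pressed (3 mm or more) while the ring is off the espresso click (value of joint start_button above 0.003 m and (value of joint grind_ring above 0.2 rad or value of joint grind_ring below -0.2 rad)).
It fails at once if the grinder is shoved 20 mm, lifted or tipped (distance of decaf_grinder from where it was at the start of the episode above 0.02 m or height (world z) of decaf_grinder above 0.01 m or angle between decaf_grinder's own z axis and vertical above 0.1 rad).
It fails at once if the dosing cup is moved more than 20 mm (distance of dosing_cup from where it was at the start of the episode above 0.02 m).
It fails at once if a thing standing round the grinder is moved or lifted more than 20 mm (distance of any of portafilter, tamper, leveller, dosing_funnel from where it was at the start of the episode above 0.02 m).
It also fails if it takes over 72 s, if anything falls off the work surface, if the arm or the gripper's body presses on something with over 40 N, if the wrist force passes 120 N, or if a joint passes its speed limit or range.

## Working session

There is one attempt and no reset: what is moved stays moved. The work goes in short steps, Python scripts to look and compute and a tool call to move; the robot and the scene stay as the last step left them, time stands still between calls to the robot, and variables do not carry over. Pictures are saved under pics/ and viewed, at most 10 in all, crops included, and the job is handed in when it is done.

Besides the shell and the picture viewer there is one more tool, called after "Emit:" in YAML: its name, and indented under it one key for each argument. arm_command: Moves the arm, as the interface text tells. Its arguments: {"type":"object","properties":{"moves":{"type":"array","items":{"type":"array","items":{"type":"number"}}},"squeeze":{"type":"number"}},"required":["moves"]}

```bash
mkdir -p pics; cat > h.py <<'E'
import numpy as np, cv2
from cell import bot
def ray(c,u,v):
    x=(u-c["cx"])/c["fx"]; y=(v-c["cy"])/c["fy"]; rd=np.hypot(x,y); r=rd
    for _ in range(20): r=rd/(1+c["k1"]*r*r)
    s=r/rd if rd>0 else 1
    R=np.array(c["R"]); t=np.array(c["t"])
    return -R.T@t, R.T@np.array([x*s,y*s,1])
def onplane(c,u,v,z):
    o,d=ray(c,u,v); return o+d*(z-o[2])/d[2]
def ondepth(c,u,v,dep):
    o,d=ray(c,u,v); return o+d*dep
def proj(c,X):
    p=np.array(c["R"])@np.array(X)+np.array(c["t"]); a=p[:2]/p[2]; a=a*(1+c["k1"]*(a@a))
    return np.array([a[0]*c["fx"]+c["cx"],a[1]*c["fy"]+c["cy"]])
E
python3 - <<'E'
from h import *
ims=[]
for n in("scene","side"):
    p,d=bot.grab_frame(n); np.savez(f"/tmp/{n}.npz",p=p,d=d); cv2.imwrite(f"pics/{n}.png",p[...,::-1])
    c=bot.camera_info(n); print(n,(-np.array(c["R"]).T@np.array(c["t"])).round(), np.array(c["R"])[2].round(2),c["fx"],c["k1"])
o=bot.get_obs(); print(o)
E
```

```text
scene [-344. -343.  778.] [ 0.74  0.39 -0.55] 451.761813048301 -0.17970759613016113
side [ 281. 1048.  823.] [ 0.23 -0.78 -0.59] 496.1950193112945 -0.10713459304058143
{'time': 0.1, 'qpos': array([ 1.07100511,  0.46829874, -0.01159958,  1.60354314,  0.00601944,
        1.0714402 , -0.05631696]), 'joint_velocities': array([ 0.00053568, -0.00088807, -0.00013578, -0.00135296,  0.00045772,
        0.0013016 , -0.00013116]), 'joint_torque': array([ 9.21129140e-04, -5.33520555e+01,  2.18707498e-02, -2.51967645e+01,
        1.15814109e-02,  4.32282206e-03,  2.11097631e-05]), 'position': array([ 286.39977172, -582.92280508,  230.42255433]), 'orientation': array([ 9.74039055e-01,  2.26378519e-01, -2.53503991e-04, -7.87929533e-04]), 'ft_force': array([ 0.70922975, -0.32875953, -0.16807656]), 'torque': array([ 0.02811045,  0.01184175, -0.01318904]), 'grip_force': 0.0, 'width': 0.9962118473012325}
```

View pics/scene.png

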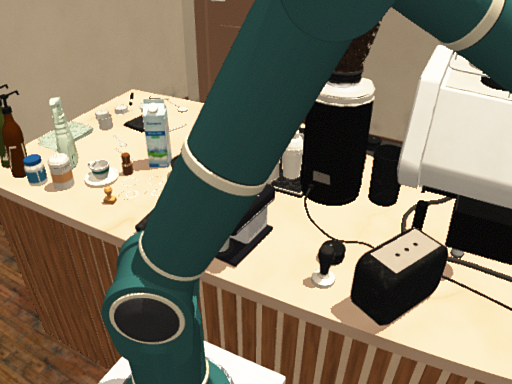

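View pics/side.png

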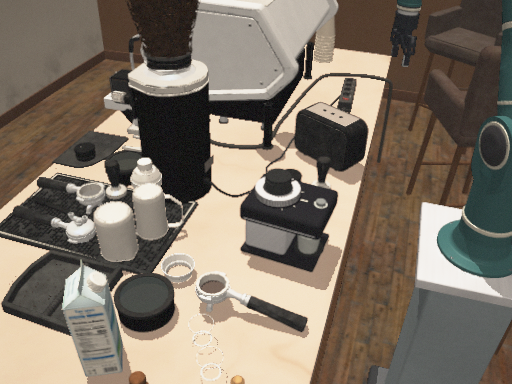

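The scene view has the arm hiding the grinder. The side view shows it: ring about (278,188), button about (320,203), portafilter (250,295), tamper (323,170). I'll zoom in on the side view.

```bash
python3 - <<'E'
from h import *
z=np.load("/tmp/side.npz"); p,d=z["p"],z["d"]; c=bot.camera_info("side")
cv2.imwrite("pics/crop.png",cv2.resize(p[145:275,225:355,::-1],(780,780)[:2],interpolation=cv2.INTER_CUBIC)[:600])
# ring top: bright pixels near z=169
pts=[]
for v in range(165,215):
    for u in range(245,345):
        if d[v,u]>0:
            X=ondepth(c,u,v,d[v,u]); pts.append([*X,u,v,int(p[v,u].mean())])
P=np.array(pts)
np.save("/tmp/P.npy",P)
print(np.histogram(P[:,2],bins=np.arange(-10,230,8)))
m=(P[:,2]>161)&(P[:,2]<176)&(P[:,5]>130)
print(m.sum(),P[m][:,:2].min(0),P[m][:,:2].max(0),(cv2.minEnclosingCircle(P[m][:,:2].astype(np.float32))))
m=(P[:,2]>143)&(P[:,2]<157)
print(cv2.minAreaRect(P[m][:,:2].astype(np.float32)))
for u,v in((320,203),(278,188),(278,178)): print(onplane(c,u,v,161))
E
```

```text
(array([ 111, 1296,   55,   78,   45,  139,   40,   18,   21,   21,   22,
         34,   28,    0,    0,    3,   14,   23,   64,  608, 1051,  188,
        560,   88,   78,   87,  310,    0,    0]), array([-10,  -2,   6,  14,  22,  30,  38,  46,  54,  62,  70,  78,  86,
        94, 102, 110, 118, 126, 134, 142, 150, 158, 166, 174, 182, 190,
       198, 206, 214, 222]))
453 [386.1937357  98.6145815] [550.52179637 193.50595546] ((468.24383544921875, 146.1198272705078), 82.2872543334961)
((467.90472412109375, 144.6241912841797), (150.31373596191406, 193.25209045410156), 86.2270736694336)
[396.17806944 159.44536425 161.        ]
[500.44948521 133.80304612 161.        ]
[511.34323912  93.89388935 161.        ]
```

View pics/crop.png

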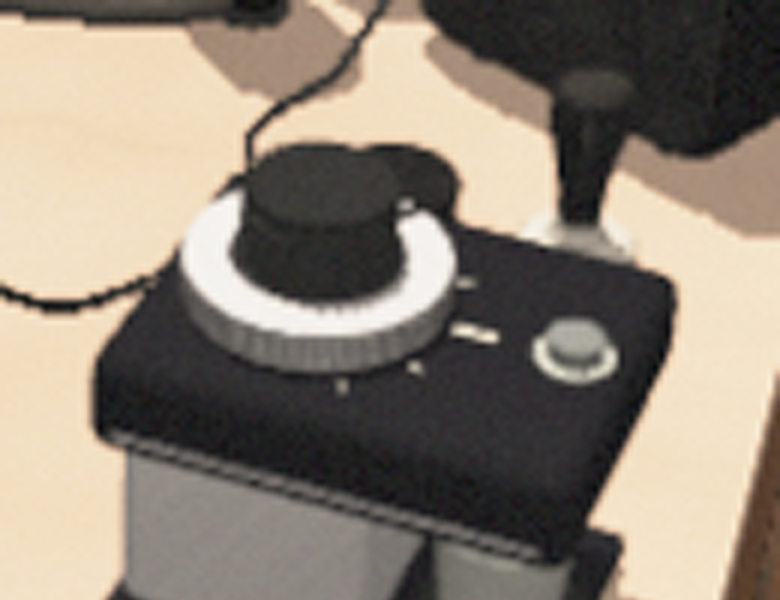

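Side view (crop): head top, ring near full (278,188), button at (321,202), espresso bar at (304,200). The index looks partly hidden near (292,180), on the far side of the bellows. The head rectangle fits 193x150 mm, which puts the grinder at about (499,143) with yaw about -3.8°. Next I raise the arm, align the tool to the grinder and go over it.

Emit:
arm_command:
  moves:
    - [0,0,-0.34,0.87,0]
    - [0,0,-0.34,0.87,0]
    - [0,0,-0.34,0.87,0]
    - [0,0,-0.34,0.87,0]
    - [0,0,-0.34,0.87,0]
  squeeze: 60

```text
time: 0.52
position: [286.4, -582.9, 436.9]
orientation: [0.999, -0.035, -0.0, -0.0]
ft_force: [0.9, -1.0, 0.7]
width: 0.297
grip_force: 0.0
```

Emit:
arm_command:
  moves:
    - [0.07,-0.3,0,0,0]
    - [0.07,-0.3,0,0,0]
    - [0.07,-0.3,0,0,0]
    - [0.07,-0.3,0,0,0]
    - [0.07,-0.3,0,0,0]

```text
time: 0.93
position: [340.4, -404.5, 434.9]
orientation: [0.999, -0.033, -0.0, -0.0]
ft_force: [0.6, -0.1, -0.3]
width: 0.001
grip_force: 0.0
```

Emit:
arm_command:
  moves:
    - [0.07,-0.3,0,0,0]
    - [0.07,-0.3,0,0,0]
    - [0.07,-0.3,0,0,0]
    - [0.07,-0.3,0,0,0]
    - [0.07,-0.3,0,0,0]

```text
time: 1.35
position: [393.9, -227.7, 435.1]
orientation: [0.999, -0.033, -0.0, 0.0]
ft_force: [0.7, -0.1, -0.1]
width: 0.0
grip_force: 0.0
```

Emit:
arm_command:
  moves:
    - [0.01,-0.3,0,0,0]
    - [0.01,-0.3,0,0,0]
    - [0.01,-0.3,0,0,0]
    - [0.01,-0.3,0,0,0]
    - [0.01,-0.3,0,0,0]

```text
time: 1.77
position: [411.2, -48.6, 435.1]
orientation: [0.999, -0.033, -0.0, 0.0]
ft_force: [1.0, -0.3, -0.5]
width: -0.001
grip_force: 0.0
```

Emit:
arm_command:
  moves:
    - [0.01,-0.3,0,0,0]
    - [0.01,-0.3,0,0,0]
    - [0.01,-0.3,0,0,0]
    - [0.01,-0.3,0,0,0]
    - [0.01,0,0,0,0]

```text
time: 2.18
position: [426.0, 100.2, 435.4]
orientation: [1.0, -0.027, 0.0, -0.001]
ft_force: [-1.0, 0.3, 0.5]
width: -0.005
grip_force: 0.0
```

```bash
python3 - <<'E'
from h import *
c=bot.camera_info("wrist"); p,d=bot.grab_frame("wrist"); np.savez("/tmp/w1.npz",p=p,d=d); cv2.imwrite("pics/w1.png",p[...,::-1])
print((-np.array(c["R"]).T@np.array(c["t"])).round(), np.array(c["R"]).round(2),bot.get_obs()["position"])
for X in([499,143,169],[439,147,150],[395.5,149.4,161]): print(proj(c,X))
import pickle; pickle.dump(c,open("/tmp/w1.pkl","wb"))
E
```

```text
[501.  96. 578.] [[-0.05 -1.   -0.  ]
 [-0.96  0.05  0.29]
 [-0.29  0.02 -0.96]] [426.59987392  96.42185187 435.10336432]
[215.43497615 102.6341683 ]
[217.75429238 146.54886817]
[217.81133005 178.35151435]
```

View pics/w1.png

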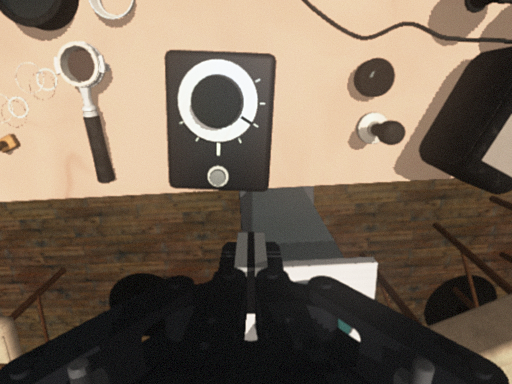

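The wrist view shows the ring centred at (217,101), the espresso bar at (218,149), the button at (217,177) and the index line at (247,119). That is two clicks coarse. Next I refine the pose.

```bash
cat > meas.py <<'E'
from h import *
def head(p,c,roi=(40,200,150,290)):
    # white ring outer contour -> centre at z 169; bar -> z150; button -> z161
    g=cv2.cvtColor(p,cv2.COLOR_RGB2GRAY); v0,v1,u0,u1=roi
    m=(g>140).astype(np.uint8); m[:v0]=0;m[v1:]=0;m[:,:u0]=0;m[:,u1:]=0
    cs,_=cv2.findContours(m,cv2.RETR_EXTERNAL,cv2.CHAIN_APPROX_NONE)
    return cs
E
python3 - <<'E'
from meas import *
import pickle
p=np.load("/tmp/w1.npz")["p"]; c=pickle.load(open("/tmp/w1.pkl","rb"))
for k in head(p,c,(52,186,171,271)):
    if len(k)<6: continue
    x,y,w,h=cv2.boundingRect(k); a=cv2.contourArea(k); (cx,cy),_,_=cv2.minAreaRect(k)
    if a<8: continue
    print((x,y,w,h),a,cx,cy,[onplane(c,cx,cy,z)[:2].round(1) for z in(150,161)])
    if a>800:
        q=np.array([onplane(c,*t,169)[:2] for t in k[:,0].astype(float)],np.float32)
        print("ring",cv2.fitEllipse(q),cv2.minEnclosingCircle(q))
E
```

```text
(208, 166, 21, 20) 314.0 218.0 175.5 [array([397. , 150.2]), array([399.6, 148.8])]
(269, 160, 2, 26) 8.5 269.5 172.5 [array([397.5,  75.3]), array([400.2,  75.9])]
(253, 123, 6, 5) 8.0 255.50003051757812 125.00001525878906 [array([466. ,  92.3]), array([466.9,  92.4])]
(260, 102, 6, 3) 9.0 262.5 103.0 [array([495. ,  81.3]), array([495.1,  81.7])]
(255, 78, 6, 5) 9.0 257.3000183105469 80.10001373291016 [array([524.9,  87. ]), array([524.3,  87.2])]
(177, 59, 81, 97) 5151.5 216.12538146972656 100.85833740234375 [array([501.2, 144.1]), array([501.2, 142.8])]
ring ((498.8725280761719, 141.5397491455078), (99.85870361328125, 111.2016830444336), 75.28482055664062) ((491.3255310058594, 141.40228271484375), 61.25444030761719)
```

Emit:
arm_command:
  moves:
    - [0.12,-0.05,0.15,0,0]
    - [0.12,-0.05,0.15,0,0]
    - [0.12,-0.05,0.15,0,0]
    - [0.12,-0.05,0.15,0,0]
    - [0.12,-0.05,0.15,0,0]

```text
time: 2.65
position: [501.5, 116.8, 344.0]
orientation: [0.999, -0.034, -0.0, 0.001]
ft_force: [-0.2, 0.5, 0.1]
width: -0.002
grip_force: 0.0
```

```bash
python3 - <<'E'
from h import *
z=np.load("/tmp/side.npz"); d=z["d"]; c=bot.camera_info("side")
for u,v in((170,150),(180,185),(205,180),(208,110),(165,190),(160,60),(270,120),(240,60),(200,90)): print(u,v,ondepth(c,u,v,d[v,u]).round())
o=bot.get_obs(); print(o["position"],o["orientation"])
E
```

```text
170 150 [799.  80. 174.]
180 185 [780.  79.  70.]
205 180 [729.  30.  66.]
208 110 [732. -19. 251.]
165 190 [821.  88.  51.]
160 60 [818.  53. 400.]
270 120 [ 639. -290.  105.]
240 60 [ 719. -234.  310.]
200 90 [736.  19. 322.]
[501.53546357 116.76568794 343.995067  ] [ 9.99435595e-01 -3.35879622e-02 -2.66805871e-04  5.18891832e-04]
```

Emit:
arm_command:
  moves:
    - [0.13,-0.07,0.14,0,0]
    - [0.13,-0.07,0.14,0,0]
    - [0.13,-0.07,0.14,0,0]
    - [0.13,-0.07,0.14,0,0]
    - [0.13,-0.07,0.14,0,0]

```text
time: 3.07
position: [582.3, 153.4, 259.6]
orientation: [0.999, -0.034, -0.001, 0.001]
ft_force: [0.8, -0.3, -0.1]
width: -0.002
grip_force: 0.0
```

Emit:
arm_command:
  moves:
    - [0,0,0.2,0,0]
    - [0,0,0.2,0,0]
    - [0,0,0.2,0,0]
    - [0,0,0,0,0]
    - [0,0,0,0,0]

```text
time: 3.48
position: [580.9, 153.4, 188.0]
orientation: [0.999, -0.033, -0.002, 0.001]
ft_force: [0.3, -0.0, 0.1]
width: -0.003
grip_force: 0.0
```

```bash
cat > st.py <<'E'
from h import *
O=np.array([499.5,142.]); a=np.radians(-3.8); xg=np.array([np.cos(a),np.sin(a)]); yg=np.array([-xg[1],xg[0]])
def st():
    o=bot.get_obs(); r=o["position"][:2]-O
    f=o["ft_force"]; print("t",round(o["time"],2),"xg %.1f yg %.1f z %.1f"%(r@xg,r@yg,o["position"][2]),"f_g",(f[:2]@xg).round(1),(f[:2]@yg).round(1),f[2].round(1), o["orientation"].round(4))
E
python3 - <<'E'
from st import *
st()
p,d=bot.grab_frame("side"); cv2.imwrite("pics/s2.png",cv2.resize(p[105:265,200:380,::-1],None,fx=3.5,fy=3.5,interpolation=cv2.INTER_CUBIC)); st()
E
```

```text
t 3.48 xg 80.4 yg 16.8 z 188.0 f_g 0.3 -0.0 0.1 [ 9.994e-01 -3.320e-02 -1.600e-03  8.000e-04]
t 3.53 xg 81.4 yg 17.6 z 189.7 f_g 0.5 -0.1 1.5 [ 9.995e-01 -3.310e-02 -0.000e+00  2.000e-04]
```

View pics/s2.png

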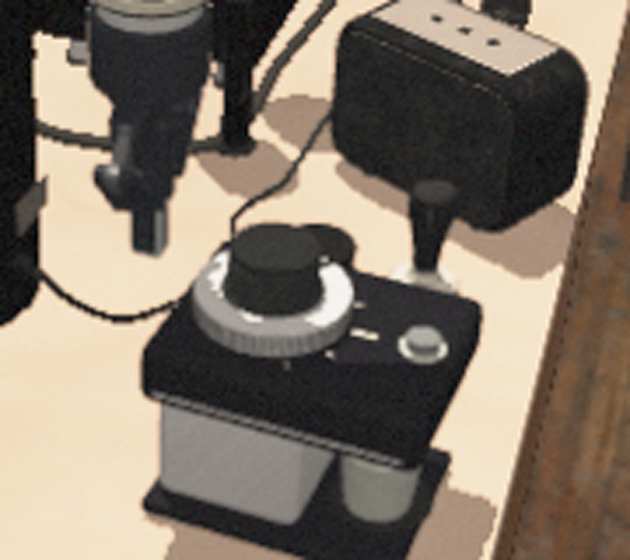

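The side view shows the shut fingers behind the ring at about (150,230) of the crop, clear of the rim. I lower them and close in until there is contact.

Emit:
arm_command:
  moves:
    - [0,0,0.1,0,0]
    - [0,0,0.1,0,0]
    - [0,0,0.05,0,0]
    - [-0.04,0,0,0,0]
    - [-0.04,0,0,0,0]

```text
time: 3.95
position: [571.3, 155.5, 158.8]
orientation: [0.999, -0.033, -0.001, 0.0]
ft_force: [-0.2, -0.6, -0.4]
width: 0.001
grip_force: 0.0
```

Emit:
arm_command:
  moves:
    - [-0.02,0,0,0,0]
    - [-0.01,0,0,0,0]
    - [-0.01,0,0,0,0]
    - [0,0,0,0,0]
    - [0,0,0,0,0]

```text
time: 4.37
position: [567.3, 155.9, 159.6]
orientation: [0.999, -0.033, 0.0, -0.0]
ft_force: [0.1, -0.2, 0.2]
width: 0.002
grip_force: 0.0
```

```bash
python3 -c "
from st import *
st()"
```

```text
t 4.37 xg 66.7 yg 18.4 z 159.6 f_g 0.1 -0.2 0.2 [ 9.995e-01 -3.270e-02  3.000e-04 -0.000e+00]
```

Emit:
arm_command:
  moves:
    - [-0.01,0.03,0,0,0]
    - [-0.01,0,0,0,0]
    - [0,0,0,0,0]
    - [0,0,0,0,0]
    - [0,0,0,0,0]

```text
time: 4.78
position: [564.5, 152.5, 159.3]
orientation: [0.999, -0.033, -0.0, -0.0]
ft_force: [-0.4, 0.6, 0.4]
width: 0.001
grip_force: 0.0
```

Emit:
arm_command:
  moves:
    - [-0.01,0,0,0,0]
    - [0,0,0,0,0]
    - [0,0,0,0,0]
    - [0,0,0,0,0]
    - [0,0,0,0,0]

```text
time: 5.2
position: [563.3, 152.6, 159.3]
orientation: [0.999, -0.033, 0.0, 0.0]
ft_force: [0.2, 0.6, -0.3]
width: -0.001
grip_force: 0.0
```

Emit:
arm_command:
  moves:
    - [-0.01,0,0,0,0]
    - [0,0,0,0,0]
    - [0,0,0,0,0]
    - [0,0,0,0,0]
    - [0,0,0,0,0]

```text
time: 5.62
position: [562.6, 152.6, 159.4]
orientation: [0.999, -0.033, 0.001, -0.0]
ft_force: [3.7, -0.7, -1.5]
width: 0.002
grip_force: 1.8
```

Emit:
arm_command:
  moves:
    - [-0.006,0,0,0,0]
    - [0,0,0,0,0]
    - [0,0.02,0,0,0]
    - [0,0.02,0,0,0]
    - [0,0,0,0,0]

```text
time: 6.03
position: [562.8, 148.5, 159.6]
orientation: [0.999, -0.033, 0.002, -0.001]
ft_force: [6.6, 1.9, -5.0]
width: -0.0
grip_force: 3.8
```

Emit:
arm_command:
  moves:
    - [0,0.02,0,0,0]
    - [0,0.02,0,0,0]
    - [0,0.02,0,0,0]
    - [0,0.02,0,0,0]
    - [0,0,0,0,0]

```text
time: 6.45
position: [562.7, 137.1, 159.5]
orientation: [0.999, -0.033, 0.002, -0.0]
ft_force: [8.5, -1.2, -4.7]
width: 0.002
grip_force: 4.3
```

```bash
python3 -c "
from st import *
st()"
```

```text
t 6.45 xg 63.4 yg -0.7 z 159.5 f_g 8.5 -0.6 -4.7 [ 9.994e-01 -3.330e-02  2.200e-03 -1.000e-04]
```

The ring has passed the half-way point: the tangential force changed sign. I'll finish this click, back off and look.

Emit:
arm_command:
  moves:
    - [0,0.03,0,0,0]
    - [0,0.03,0,0,0]
    - [0,0.03,0,0,0]
    - [0,0,0,0,0]
    - [0,0,0,0,0]

```text
time: 6.87
position: [561.6, 126.0, 159.7]
orientation: [0.999, -0.033, 0.002, 0.0]
ft_force: [6.9, -2.4, -2.0]
width: 0.005
grip_force: 3.7
```

Emit:
arm_command:
  moves:
    - [0.04,0,0,0,0]
    - [0.04,0,0,0,0]
    - [0,0,0,0,0]
    - [0,0,0,0,0]
    - [0,0,0,0,0]

```text
time: 7.28
position: [568.6, 127.2, 159.0]
orientation: [0.999, -0.032, -0.001, 0.0]
ft_force: [-0.1, 0.3, -0.4]
width: 0.003
grip_force: 0.0
```

```bash
cat > look.py <<'E'
from st import *
# index angle from side view: darkest point of the ring top annulus (r=44) by angle from front, ccw +
def idx(tag=None):
    c=bot.camera_info("side"); p,d=bot.grab_frame("side"); g=cv2.cvtColor(p,cv2.COLOR_RGB2GRAY).astype(np.float32)
    th=np.arange(-1.2,2.2,0.04); A=[]
    for t in th:
        v=[]
        for r in (41,43,45,47):
            P=O+r*(-np.cos(t)*xg-np.sin(t)*yg); u=proj(c,[*P,169])
            v.append(cv2.getRectSubPix(g,(1,1),tuple(map(float,u)))[0,0])
        A.append(np.mean(v))
    print(" ".join(f"{t:.2f}:{int(x)}" for t,x in zip(th,A)))
    if tag: cv2.imwrite(f"pics/{tag}.png",cv2.resize(p[145:235,225:345,::-1],None,fx=5,fy=5,interpolation=cv2.INTER_CUBIC))
E
python3 -c "
from look import *
st(); idx('s3')"
```

```text
t 7.28 xg 70.0 yg -10.1 z 159.0 f_g -0.1 0.3 -0.4 [ 9.995e-01 -3.240e-02 -6.000e-04  0.000e+00]
-1.20:166 -1.16:164 -1.12:164 -1.08:163 -1.04:164 -1.00:165 -0.96:163 -0.92:163 -0.88:163 -0.84:163 -0.80:164 -0.76:164 -0.72:165 -0.68:164 -0.64:164 -0.60:164 -0.56:164 -0.52:164 -0.48:165 -0.44:166 -0.40:165 -0.36:164 -0.32:163 -0.28:163 -0.24:163 -0.20:163 -0.16:163 -0.12:164 -0.08:165 -0.04:165 0.00:165 0.04:165 0.08:169 0.12:182 0.16:206 0.20:225 0.24:237 0.28:239 0.32:241 0.36:241 0.40:241 0.44:222 0.48:193 0.52:173 0.56:169 0.60:174 0.64:202 0.68:227 0.72:237 0.76:240 0.80:241 0.84:242 0.88:242 0.92:241 0.96:237 1.00:227 1.04:208 1.08:177 1.12:131 1.16:84 1.20:49 1.24:37 1.28:37 1.32:37 1.36:39 1.40:41 1.44:42 1.48:42 1.52:43 1.56:42 1.60:42 1.64:41 1.68:41 1.72:41 1.76:39 1.80:40 1.84:42 1.88:41 1.92:41 1.96:40 2.00:39 2.04:41 2.08:40 2.12:40 2.16:40 2.20:40
```

View pics/s3.png

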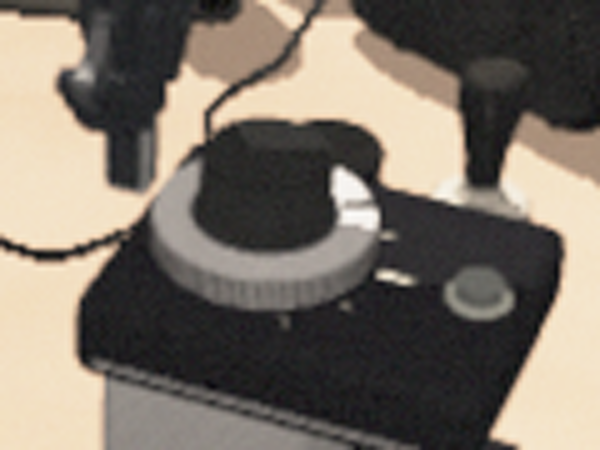

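The index line now sits at 0.55 rad (crop (355,203)), exactly one click coarse. I repeat the same stroke for the last click.

Emit:
arm_command:
  moves:
    - [0,-0.07,0,0,0]
    - [0,-0.07,0,0,0]
    - [0,-0.07,0,0,0]
    - [-0.04,0,0,0,0]
    - [0,0,0,0,0]

```text
time: 7.75
position: [565.0, 153.9, 159.2]
orientation: [1.0, -0.031, -0.0, -0.0]
ft_force: [0.6, -0.7, -0.4]
width: 0.003
grip_force: 0.0
```

Emit:
arm_command:
  moves:
    - [-0.02,0,0,0,0]
    - [-0.02,0,0,0,0]
    - [0,0,0,0,0]
    - [0,0.02,0,0,0]
    - [0,0.02,0,0,0]

```text
time: 8.17
position: [562.9, 148.6, 159.6]
orientation: [0.999, -0.033, 0.002, -0.001]
ft_force: [8.0, 2.9, -4.9]
width: -0.003
grip_force: 3.6
```

Emit:
arm_command:
  moves:
    - [0,0.02,0,0,0]
    - [0,0.02,0,0,0]
    - [0,0.02,0,0,0]
    - [0,0.02,0,0,0]
    - [0,0,0,0,0]

```text
time: 8.58
position: [562.7, 136.4, 159.5]
orientation: [0.999, -0.034, 0.002, 0.0]
ft_force: [6.6, -1.7, -3.7]
width: 0.001
grip_force: 3.4
```

```bash
python3 -c "
from look import *
st(); idx()"
```

```text
t 8.58 xg 63.4 yg -1.4 z 159.5 f_g 6.7 -1.3 -3.7 [ 9.994e-01 -3.370e-02  2.200e-03  2.000e-04]
-1.20:162 -1.16:162 -1.12:163 -1.08:164 -1.04:165 -1.00:164 -0.96:163 -0.92:164 -0.88:166 -0.84:165 -0.80:166 -0.76:165 -0.72:165 -0.68:165 -0.64:163 -0.60:162 -0.56:162 -0.52:163 -0.48:163 -0.44:164 -0.40:164 -0.36:164 -0.32:165 -0.28:165 -0.24:165 -0.20:165 -0.16:168 -0.12:180 -0.08:205 -0.04:227 0.00:236 0.04:240 0.08:235 0.12:225 0.16:197 0.20:155 0.24:133 0.28:175 0.32:219 0.36:230 0.40:238 0.44:241 0.48:241 0.52:242 0.56:242 0.60:242 0.64:242 0.68:242 0.72:242 0.76:242 0.80:242 0.84:242 0.88:242 0.92:240 0.96:236 1.00:225 1.04:205 1.08:174 1.12:128 1.16:83 1.20:49 1.24:35 1.28:37 1.32:39 1.36:41 1.40:43 1.44:43 1.48:45 1.52:47 1.56:46 1.60:48 1.64:49 1.68:49 1.72:52 1.76:56 1.80:55 1.84:50 1.88:48 1.92:46 1.96:46 2.00:46 2.04:41 2.08:42 2.12:42 2.16:42 2.20:42
```

The index is at 0.24 rad and past half-way. I move most of the rest, then retreat radially.

Emit:
arm_command:
  moves:
    - [0,0.03,0,0,0]
    - [0,0.03,0,0,0]
    - [0,0.02,0,0,0]
    - [0,0,0,0,0]
    - [0,0,0,0,0]

```text
time: 9.05
position: [561.7, 126.3, 159.6]
orientation: [0.999, -0.034, 0.002, 0.001]
ft_force: [5.7, -3.5, -2.3]
width: 0.002
grip_force: 3.0
```

Emit:
arm_command:
  moves:
    - [0.04,0,0,0,0]
    - [0.04,0,0,0,0]
    - [0.04,0,0,0,0]
    - [0,0,0,0,0]
    - [0,0,0,0,0]

```text
time: 9.47
position: [574.1, 128.0, 159.0]
orientation: [0.999, -0.033, -0.0, -0.0]
ft_force: [-0.7, 0.8, 0.8]
width: 0.003
grip_force: 0.0
```

```bash
python3 -c "
from look import *
st(); idx('s4')"
```

```text
t 9.47 xg 75.3 yg -9.0 z 159.0 f_g -0.7 0.7 0.8 [ 9.995e-01 -3.260e-02 -4.000e-04 -1.000e-04]
-1.20:163 -1.16:162 -1.12:163 -1.08:165 -1.04:166 -1.00:166 -0.96:167 -0.92:166 -0.88:164 -0.84:163 -0.80:162 -0.76:161 -0.72:161 -0.68:163 -0.64:164 -0.60:165 -0.56:165 -0.52:165 -0.48:164 -0.44:164 -0.40:165 -0.36:165 -0.32:165 -0.28:164 -0.24:164 -0.20:164 -0.16:162 -0.12:154 -0.08:136 -0.04:110 0.00:96 0.04:109 0.08:162 0.12:212 0.16:233 0.20:238 0.24:242 0.28:242 0.32:242 0.36:242 0.40:242 0.44:242 0.48:242 0.52:242 0.56:242 0.60:242 0.64:242 0.68:241 0.72:241 0.76:241 0.80:241 0.84:241 0.88:240 0.92:240 0.96:236 1.00:225 1.04:204 1.08:172 1.12:126 1.16:82 1.20:50 1.24:38 1.28:40 1.32:41 1.36:42 1.40:42 1.44:40 1.48:39 1.52:40 1.56:39 1.60:41 1.64:41 1.68:39 1.72:40 1.76:41 1.80:40 1.84:38 1.88:39 1.92:40 1.96:41 2.00:42 2.04:42 2.08:43 2.12:42 2.16:40 2.20:39
```

View pics/s4.png

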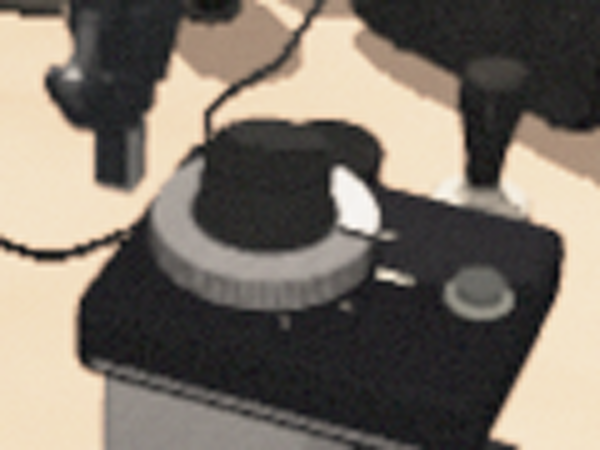

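Measured angle is 0.00 rad. In the picture the index at (355,232), allowing for its 19 mm of height, lines up with the bar at (395,277). I rise, cross to above the button and confirm from overhead with the wrist camera.

Emit:
arm_command:
  moves:
    - [0.03,0,-0.2,0,0]
    - [0,0,-0.33,0,0]
    - [0,0,-0.33,0,0]
    - [0,0,-0.33,0,0]
    - [0,0,-0.33,0,0]

```text
time: 9.93
position: [576.9, 127.8, 343.5]
orientation: [0.999, -0.032, -0.0, 0.0]
ft_force: [0.2, -0.6, 0.0]
width: -0.004
grip_force: 0.0
```

Emit:
arm_command:
  moves:
    - [-0.3,-0.015,0,0,0]
    - [-0.3,-0.015,0,0,0]
    - [-0.3,-0.015,0,0,0]
    - [-0.3,-0.015,0,0,0]
    - [-0.3,-0.015,0,0,0]

```text
time: 10.35
position: [396.5, 148.6, 341.2]
orientation: [0.999, -0.032, -0.0, 0.0]
ft_force: [-0.1, 0.5, 0.3]
width: 0.001
grip_force: 0.0
```

Emit:
arm_command:
  moves:
    - [-0.03,0,0,0,0]
    - [0,0,0,0,0]
    - [0,0,0,0,0]
    - [0,0,0,0,0]
    - [0,0,0,0,0]

```text
time: 10.77
position: [396.1, 148.3, 341.4]
orientation: [0.999, -0.033, -0.0, -0.0]
ft_force: [0.1, -0.0, -0.3]
width: 0.001
grip_force: 0.0
```

```bash
python3 - <<'E'
from look import *
st(); c=bot.camera_info("wrist"); p,d=bot.grab_frame("wrist"); st()
cv2.imwrite("pics/w2.png",p[...,::-1])
print("ring",proj(c,[*O,169]),"bar",proj(c,[*(O-60*xg),150]),"btn",proj(c,[*(O-104*xg),161]))
g=cv2.cvtColor(p,cv2.COLOR_RGB2GRAY)
u,v=map(int,proj(c,[*(O-104*xg),161])); w=22
m=(g[v-w:v+w,u-w:u+w]>110).astype(np.uint8); cs,_=cv2.findContours(m,cv2.RETR_EXTERNAL,cv2.CHAIN_APPROX_NONE)
k=max(cs,key=cv2.contourArea); (a,b),r=cv2.minEnclosingCircle(k); r0=onplane(c,a+u-w,b+v-w,152)[:2]-O
print("bezel",a+u-w,b+v-w,r,r0@xg,r0@yg)
E
```

```text
t 10.77 xg -103.6 yg -0.6 z 341.4 f_g 0.1 -0.0 -0.3 [ 9.995e-01 -3.300e-02 -4.000e-04 -4.000e-04]
t 10.82 xg -103.7 yg -0.5 z 341.4 f_g 0.2 -0.5 -0.9 [ 9.995e-01 -3.300e-02 -5.000e-04 -4.000e-04]
ring [250.457674    68.41848686] bar [250.43559494 128.92823849] btn [250.37734939 170.79037524]
bezel 248.72538948059082 167.71502685546875 13.99144172668457 -102.58046169543579 1.8668936256962922
```

View pics/w2.png

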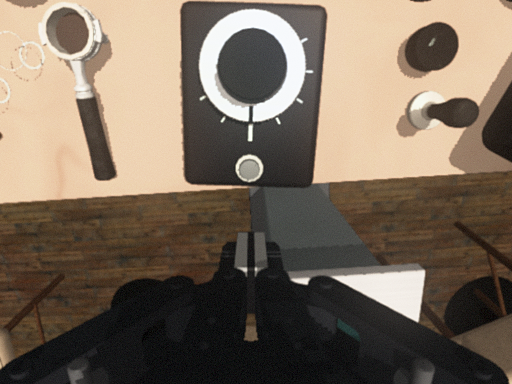

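From overhead, the index line (251,114) runs straight into the espresso bar (250,131), and the button is at (249,168). I descend onto the button.

Emit:
arm_command:
  moves:
    - [0,-0.01,0.3,0,0]
    - [0,0,0.3,0,0]
    - [0,0,0.3,0,0]
    - [0,0,0.3,0,0]
    - [0,0,0.15,0,0]

```text
time: 11.23
position: [393.4, 148.9, 175.7]
orientation: [0.999, -0.033, -0.003, 0.0]
ft_force: [-0.8, -0.0, -0.1]
width: -0.001
grip_force: 0.0
```

Emit:
arm_command:
  moves:
    - [0,0,0.05,0,0]
    - [0,0,0.04,0,0]
    - [0,0,0,0,0]
    - [0,0,0,0,0]
    - [0,0,0,0,0]

```text
time: 11.65
position: [396.3, 150.1, 170.1]
orientation: [0.999, -0.033, 0.001, -0.0]
ft_force: [-0.6, 1.0, 0.3]
width: -0.0
grip_force: 0.0
```

```bash
python3 -c "
from look import *
st()"
```

```text
t 11.65 xg -103.5 yg 1.2 z 170.1 f_g -0.6 0.9 0.3 [ 9.995e-01 -3.270e-02  1.300e-03 -3.000e-04]
```

Emit:
arm_command:
  moves:
    - [0,0,0.03,0,0]
    - [0,0,0.03,0,0]
    - [0,0,0.02,0,0]
    - [0,0,0.02,0,0]
    - [0,0,0,0,0]

```text
time: 12.07
position: [395.6, 149.7, 156.9]
orientation: [0.999, -0.033, 0.0, -0.0]
ft_force: [1.3, -0.2, 4.3]
width: 0.001
grip_force: 2.1
```

Emit:
arm_command:
  moves:
    - [0,0,0.01,0,0]
    - [0,0,0,0,0]
    - [0,0,0,0,0]
    - [0,0,0,0,0]
    - [0,0,0,0,0]

```text
time: 12.48
position: [395.6, 149.7, 156.0]
orientation: [0.999, -0.033, 0.0, 0.0]
ft_force: [0.9, -1.7, 6.1]
width: -0.001
grip_force: 2.8
```

6.1 N at z = 156 mm is past the 4.8 N full-travel force. A touch more for certainty, then lift off.

Emit:
arm_command:
  moves:
    - [0,0,0.006,0,0]
    - [0,0,0,0,0]
    - [0,0,0,0,0]
    - [0,0,0,0,0]
    - [0,0,0,0,0]

```text
time: 12.9
position: [395.7, 149.7, 155.9]
orientation: [0.999, -0.033, 0.001, 0.0]
ft_force: [-2.7, -2.2, 13.9]
width: 0.001
grip_force: 6.6
```

Emit:
arm_command:
  moves:
    - [0,0,-0.05,0,0]
    - [0,0,-0.1,0,0]
    - [0,0,-0.3,0,0]
    - [0,0,-0.3,0,0]
    - [0,0,-0.3,0,0]

```text
time: 13.32
position: [394.1, 149.9, 281.8]
orientation: [0.999, -0.032, -0.001, -0.0]
ft_force: [0.3, 0.2, -0.5]
width: 0.005
grip_force: 0.0
```

Emit:
arm_command:
  moves:
    - [0,0,-0.3,0,0]
    - [0,0,-0.3,0,0]
    - [0,0,0,0,0]
    - [0,0,0,0,0]
    - [0,0,0,0,0]

```text
time: 13.73
position: [394.5, 149.5, 352.1]
orientation: [0.999, -0.033, -0.001, 0.0]
ft_force: [-0.2, -0.4, 0.2]
width: -0.0
grip_force: 0.0
```

```bash
python3 -c "
from look import *
st(); idx()
c=bot.camera_info('side');p,d=bot.grab_frame('side')
P=np.array([ondepth(c,u,v,d[v,u]) for v in range(165,215) for u in range(245,345) if d[v,u]>0])
m=(P[:,2]>143)&(P[:,2]<157)&(P[:,0]<600); print(cv2.minAreaRect(P[m][:,:2].astype(np.float32)))
u,v=map(int,proj(c,[*(O-103*xg+1.5*yg),161])); print('btn z',[ondepth(c,u+i,v+j,d[v+j,u+i])[2].round(1) for i in(-1,0,1) for j in(-1,0,1)])
"
```

```text
t 13.73 xg -105.2 yg 0.5 z 352.1 f_g -0.1 -0.4 0.2 [ 9.995e-01 -3.260e-02 -6.000e-04  3.000e-04]
-1.20:239 -1.16:240 -1.12:240 -1.08:240 -1.04:239 -1.00:240 -0.96:240 -0.92:239 -0.88:237 -0.84:238 -0.80:240 -0.76:239 -0.72:238 -0.68:239 -0.64:240 -0.60:240 -0.56:240 -0.52:240 -0.48:241 -0.44:241 -0.40:240 -0.36:240 -0.32:241 -0.28:241 -0.24:241 -0.20:241 -0.16:240 -0.12:234 -0.08:216 -0.04:181 0.00:153 0.04:149 0.08:183 0.12:218 0.16:234 0.20:238 0.24:241 0.28:241 0.32:241 0.36:241 0.40:242 0.44:242 0.48:242 0.52:242 0.56:242 0.60:242 0.64:242 0.68:241 0.72:241 0.76:241 0.80:241 0.84:241 0.88:240 0.92:240 0.96:235 1.00:224 1.04:204 1.08:172 1.12:126 1.16:81 1.20:53 1.24:47 1.28:53 1.32:57 1.36:58 1.40:58 1.44:59 1.48:60 1.52:60 1.56:60 1.60:60 1.64:58 1.68:59 1.72:59 1.76:60 1.80:60 1.84:60 1.88:60 1.92:60 1.96:59 2.00:59 2.04:59 2.08:60 2.12:60 2.16:60 2.20:58
((467.1165466308594, 146.71963500976562), (150.74600219726562, 189.31300354003906), 84.70504760742188)
btn z [np.float64(161.2), np.float64(160.7), np.float64(161.8), np.float64(161.7), np.float64(164.3), np.float64(161.1), np.float64(161.0), np.float64(160.2), np.float64(161.1)]
```

The ring is at 0.02 rad, the button is back up at 161 mm, and the grinder has not moved beyond measurement noise (about 2 mm). I hand it in.

```bash
python3 -c "
from cell import bot
print(bot.finish_job())"
```

```text
the job is handed in; nothing more can be done
None
```

The ring was turned two clicks clockwise onto the espresso bar, the start button was pressed fully down and came back up, and the job is handed in; the hand-in gave no verdict back.

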